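Set the two stops of a portioning board to equal gaps with the gauge block

TASK

Set the portioning board for two equal portions with the blue gauge block: slide the orange stop up until it holds the block snugly against the fixed fence, then step the block over to the other side of the orange stop and slide the green stop up until the block is snug between the two stops. Do not push the orange stop out of its setting, leave the block standing in that second gap, and leave the bottle, mug and jar where they stand.

Things in the scene. Friction and masses are not known exactly. Their poses are not given: they have to be found in the camera images.
- board: White plastic board, fixed, 230 (x) by 320 (y) by 15 mm; origin at centre of underside, z up; turned up to 0.3 rad. A track 24 mm wide, 10 mm high runs along y on it at board x = -85 mm. Along +y come: fixed steel fence, orange stop, green stop. Fence and stop blades are upright steel plates square to y, 10 mm thick, board x -10 to +90 mm, top 45 mm above the board's top.
- fence_face (a point): Point on the face of the fixed fence that looks to board +y, at mid-length of the plate, at the height of the board's top (15 mm above the table). Axes as the board's.
- stop_a_grip (a point): Top end, on its axis, of stop A's orange grip: upright post 18 by 18 mm square to the board's axes, from 25 to 63 mm above the board's top, on a black carriage 32 (x) by 24 mm (y). Slides along board y only, about 5 N friction, stays where left. A low link (top 24 mm above the board) carries its blade, mid-thickness level in y with the post, centre 125 mm in +x from it.
- stop_a_front (a point): Point on the face of the orange stop's blade that looks to the fence (board -y), at mid-length, at the height of the board's top. Its distance in board y from fence_face is the first gap (starts at 78 to 120 mm). Axes as the board's.
- stop_a_back (a point): The same on the other face of the orange stop's blade (looking to board +y, towards the green stop), 10 mm from stop_a_front. Axes as the board's.
- stop_b_grip (a point): Top end, on its axis, of the green grip post of stop B; built and sliding just like stop A (about 5 N of friction), nearer the track's +y end.
- stop_b_front (a point): Point on the face of the green stop's blade that looks to the orange stop (board -y), at mid-length, at the height of the board's top. Its distance in board y from stop_a_back is the second gap. It starts 165 to 225 mm from fence_face.
- gauge: Blue plastic gauge block, loose, about 0.15 kg: 60 mm along its y (the gap it sets), 44 mm along x, 40 mm high, plus an upright tab on top, 32 mm along y, 16 mm along x (pinch across this), 40 to 71 mm above its underside. Origin at centre of underside. Starts standing on the board in the first gap, up to 10 mm from the fence, its y nearly along the board's y.
- oil_bottle: Amber bottle with green cap, 64 mm across, 170 mm tall, to the robot's left of the board; origin under its centre. To be left alone.
- mug: Steel mug, 80 mm across, 85 mm tall, to the robot's right of the board; origin under its centre. To be left alone.
- jar: Glass jar with white lid, 66 mm across, 75 mm tall, to the left of the board; origin under its centre. To be left alone.
Mind the look-alikes: they are no part of the job. What is meant by the gauge is not pink, red or turquoise, and is the larger of those in its own colour.

How it is judged:
By the outcome, as a careful person would: the job done as asked, in the order asked, and still so for the second after the job is handed in, with the robot touching nothing.
It also fails if it takes over 50 s, if anything falls off the work surface, if the arm or the gripper's body presses on something with over 40 N, if the wrist force passes 120 N, or if a joint passes its speed limit or range.

ROBOT

A 6-joint arm with a two-finger parallel gripper is mounted at the origin on the work surface. World frame = base frame: x ahead of the robot, y to its left, z up, the work surface at z = 0. Lengths are in m, angles in rad, forces in N, time in s.
With the tool pointing down it reaches from about 0.275 to 0.825 m from the base axis. Payload 4.9 kg.
Tool frame: the origin (TCP) lies midway between the tips of the shut fingers; the grasp point (between the pads) lies 19 mm behind it; z points along the fingers, y is the line along which they close (so a half turn about z gives the same grasp; the last joint's range is limited). The gripper opens to 85 mm and grips with 20 to 120 N. Pads are 22 mm wide; open, the fingers measure 114 mm over their backs; the gripper's body (76 mm by 85 mm) begins 54 mm behind the grasp point. The pads swing forward as they close: fully open they stand 13 mm farther back than shut.
Start: joints at [-1.447, 0.326, -0.193, 1.052, 0, 1.437], TCP at [0.14, -0.532, 0.231] pointing down, gripper open.
Joint ranges: [-2.65, 2.65], [-0.97, 1.79], [-1.3, 1.35], [-1.93, 2.1], [-1.47, 1.37], [-3.14, 3.14]. Speed limits (rad/s): [2.57, 2.57, 3.14, 3.14, 3.14, 3.14].

INTERFACE

Orientations are given as a rotation vector (axis times angle).
In Python, from workcell import env, effector, planner, observe, get_image, camera_model, workorder gives the robot as it stands. The module is installed in compiled form; this text tells all that it offers. Calls block until the motion is done:
- env.reach(position, orientation): joint-space move of the TCP to a pose.
- env.line_to(position, rot=None, rate=0.15, contact_N=None): straight line of the TCP; rot=None keeps the orientation; rate is the mean speed in m/s. With contact_N (N) it stops when the force on the tool has changed by that much, and returns True; else False.
- env.goto_joints(angles): joint-space move.
- effector.gripper_open() and effector.gripper_close(grip_force=None): open the fingers fully, or close them until they stop; grip_force is the grip in N (None keeps the last).
- env.dwell(seconds).
- planner.solve_ik(position, orientation): joint angles nearest the present ones, or None.
- observe(): the state.
- get_image(name): name is "side" or "top" or "wrist"; returns the picture (400x640x3 uint8, red, green, blue); there is no depth.
- camera_model(name): a dict with "intrinsics" (3x3 intrinsics, pixels), "rvec" (rotation vector, rad) and "tvec" (3), from world to camera coordinates, as OpenCV has them; the wrist camera has in their place "tool_from_camera" (4x4, takes a point from camera to tool coordinates, whose origin is the TCP and whose axes are the flange's). Camera axes: x right, y down, z forward; pixel columns grow to the right and rows downward; lengths in m; the calibration is good to about 2 mm. The wrist camera is an equidistant fisheye: a pixel r from the principal point sees the ray r / f radians off the axis. A picture is of the moment at which its call begins: read the wrist's pose just before it. camera_model takes no time and is no camera call.
A pose or a line that the arm cannot do raises env.MotionError and nothing moves.
- workorder.sign_off(): hands the job in; it is judged then, once.
The state is a dict: "time_s": time; "q": joint angles; "qvel": joint speeds; "joint_efforts": joint torques, N m; "position": TCP position; "eef_rot": TCP orientation; "ft_force": force on the tool from outside, world axes, zero at the start; "torque": the same for the moment, N m; "width": opening from 0.0 (shut) to 1.0 (fully open); "grip_force": force on a finger pad.
Only numpy, scipy, OpenCV 4.12 (cv2) and the standard library are available. Lean on these libraries where they do the work, as an engineer would, in place of code of your own. Each camera call takes 0.05 s, during which the arm holds its last target. There are 200 camera calls.

## Working session

There is one attempt and no reset: what is moved stays moved. The work goes in short steps, each a Python script; the robot and the scene stay as the last script left them, time stands still between calls to the robot, and variables do not carry over. Pictures are saved under pics/ and viewed, at most 10 in all, crops included, and the job is handed in when it is done.

```bash
mkdir -p pics; python3 - <<'E'
from workcell import *
import cv2,numpy as np
for n in("top","side"):
    im=get_image(n); cv2.imwrite(f"pics/{n}0.png",im[:,:,::-1]); 
    m=camera_model(n); print(n,{k:np.round(v,4).tolist() for k,v in m.items()})
m=camera_model("wrist");print({k:np.round(v,4).tolist() for k,v in m.items()})
s=observe();print(s["time_s"],s["eef_rot"],s["width"])
E
```

```text
top {'intrinsics': [[445.6309, 0.0, 317.1463], [0.0, 445.6309, 189.6774], [0.0, 0.0, 1.0]], 'rvec': [2.1964, -2.1775, 0.0949], 'tvec': [-0.0237, 0.6133, 1.0379]}
side {'intrinsics': [[419.3098, 0.0, 317.9907], [0.0, 419.3098, 204.3276], [0.0, 0.0, 1.0]], 'rvec': [2.0681, -0.3734, 0.1993], 'tvec': [-0.5607, 0.1842, 0.9073]}
{'intrinsics': [[309.7069, 0.0, 317.0987], [0.0, 309.7069, 201.4578], [0.0, 0.0, 1.0]], 'tool_from_camera': [[0.0002, -0.9498, -0.3128, 0.0801], [1.0, 0.0003, -0.0002, -0.0004], [0.0003, -0.3128, 0.9498, -0.1423], [0.0, 0.0, 0.0, 1.0]]}
0.1 [-3.11403181e+00 -4.03617266e-01  2.44236580e-05] 1.002180407286211
```

View pics/top0.png

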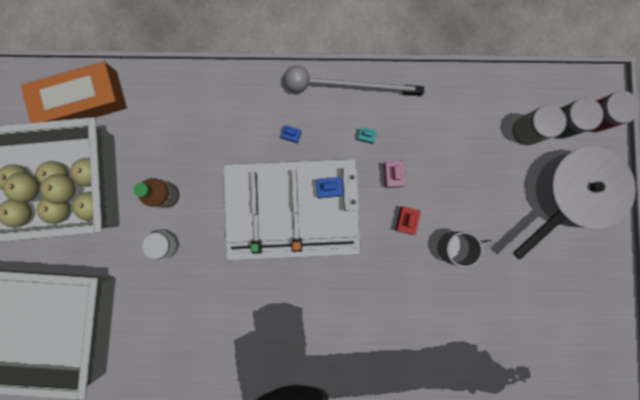

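View pics/side0.png

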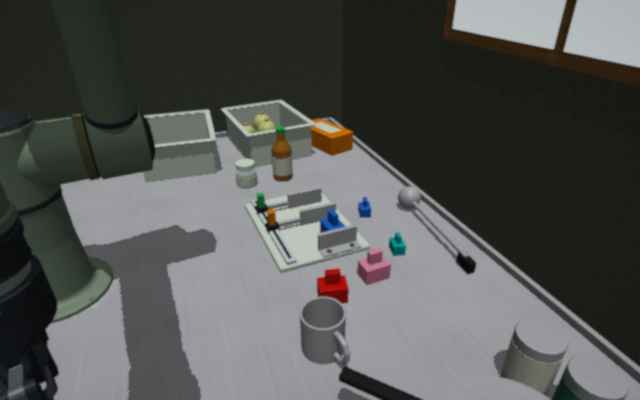

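The candidates in the top view are blue (330,187) on the board, small blue (291,133), turquoise (367,134), pink (395,173) and red (408,220). I choose the larger blue one at (330,187), in the first gap, and check it in a close crop. The green grip is at (255,247) and the orange grip at (296,245).

```bash
python3 - <<'E'
import cv2
im=cv2.imread("pics/top0.png")[150:270,215:370]
cv2.imwrite("pics/crop0.png",cv2.resize(im,None,fx=5,fy=5,interpolation=cv2.INTER_CUBIC))
E
```

```text
(no output)
```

View pics/crop0.png

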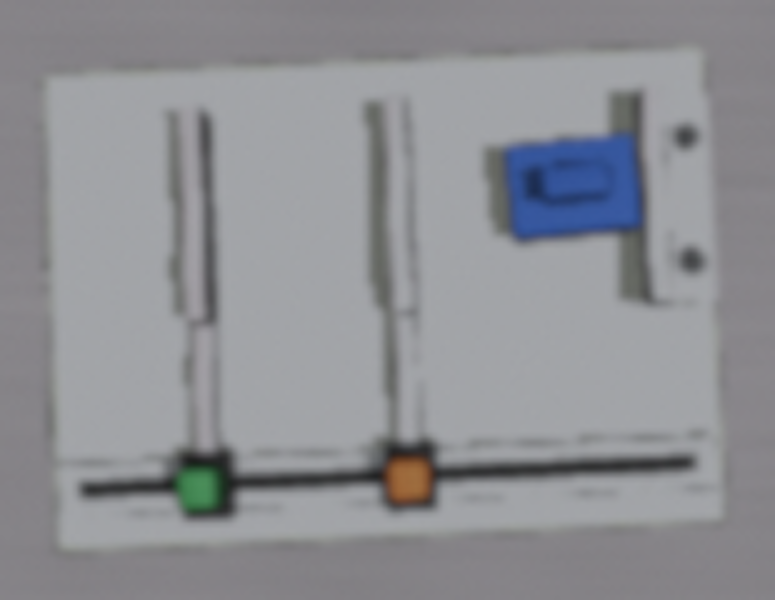

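The crop confirms the large blue block with its tab next to the fence. The orange grip top is at crop (409,480) and the green one at (200,488). The board corners are (45,75), (703,48), (722,520) and (58,550).

```bash
cat >h.py <<'E'
from workcell import *
import cv2,numpy as np
from scipy.spatial.transform import Rotation as R
from scipy.optimize import least_squares
def ray(n,uv,z):
    m=camera_model(n);Rm=cv2.Rodrigues(np.array(m["rvec"]))[0];c=-Rm.T@np.array(m["tvec"])
    d=Rm.T@np.linalg.inv(m["intrinsics"])@[*uv,1]; return c+d*(z-c[2])/d[2]
def wpix(P,s):  # project world point to wrist pixel
    m=camera_model("wrist");T=np.array(m["tool_from_camera"]);K=np.array(m["intrinsics"])
    pt=R.from_rotvec(s["eef_rot"]).inv().apply(np.array(P)-s["position"])
    pc=T[:3,:3].T@(pt-T[:3,3]);th=np.arctan2(np.hypot(*pc[:2]),pc[2])
    return K[:2,2]+K[0,0]*th*pc[:2]/np.hypot(*pc[:2])
def wray(uv,z,s):
    m=camera_model("wrist");T=np.array(m["tool_from_camera"]);K=np.array(m["intrinsics"])
    p=(np.array(uv)-K[:2,2])/K[0,0];th=np.hypot(*p)
    d=np.r_[np.sin(th)*p/th,np.cos(th)];Rw=R.from_rotvec(s["eef_rot"])
    c=s["position"]+Rw.apply(T[:3,3]);d=Rw.apply(T[:3,:3]@d);return c+d*(z-c[2])/d[2]
def down(yaw): # tool down; tool y axis at world angle yaw+90deg, tool x along yaw
    return (R.from_euler("z",yaw)*R.from_euler("x",np.pi)).as_rotvec()
E
python3 - <<'E'
from h import *
f=lambda c:(c[0]/5+215,c[1]/5+150)
W=np.array([ray("top",f(c),.015)[:2] for c in [(45,75),(703,48),(722,520),(58,550)]])
B=np.array([(.115,.16),(.115,-.16),(-.115,-.16),(-.115,.16)])
g=lambda p:(R.from_euler("z",p[2]).as_matrix()[:2,:2]@B.T).T+p[:2]
r=least_squares(lambda p:(g(p)-W).ravel(),[.5,0,0]);print(r.x,np.round(r.fun*1e3,1))
bx,by,t=r.x;c,s=np.cos(t),np.sin(t)
def tob(P):d=P[:2]-[bx,by];return np.round([c*d[0]+s*d[1],-s*d[0]+c*d[1]],4)
for n,px,z in[("orange",(409,480),.078),("green",(200,488),.078),("gTL",(507,150),.055),("gTR",(635,137),.055),("gBR",(642,230),.055),("gBL",(517,238),.055),("tab",(577,183),.086),("fenceTop",(643,92),.06),("fenceBot",(650,300),.06),("jar",(0,0),0)]:
    P=ray("top",f(px),z);print(n,P.round(4),tob(P))
print("bottle",ray("top",(141,189),.17),"jar",ray("top",(156,244),.075),"mug",ray("top",(463,249),.085))
s=observe();print(s["position"],R.from_rotvec(s["eef_rot"]).as_matrix().round(2))
E
```

```text
[0.56660464 0.04246622 0.04987549] [ 1.8  1.8  1.6 -0.8 -1.9 -2.9 -1.4  1.9]
orange [0.4825 0.0266 0.078 ] [-0.0848 -0.0116]
green [0.4782 0.1199 0.078 ] [-0.0844  0.0818]
gTL [ 0.6335 -0.0162  0.055 ] [ 0.0639 -0.0619]
gTR [ 0.6401 -0.0754  0.055 ] [ 0.0675 -0.1214]
gBR [ 0.597  -0.0788  0.055 ] [ 0.0243 -0.1227]
gBL [ 0.5927 -0.0211  0.055 ] [ 0.0229 -0.0648]
tab [ 0.6159 -0.0475  0.086 ] [ 0.0447 -0.0923]
fenceTop [ 0.6605 -0.0787  0.06  ] [ 0.0878 -0.1257]
fenceBot [ 0.5645 -0.0823  0.06  ] [-0.0083 -0.1245]
jar [0.7104 0.2321 0.    ] [0.1531 0.1822]
bottle [0.60034292 0.34322239 0.17      ] jar [0.4843746  0.34166232 0.075     ] mug [ 0.47907938 -0.34394566  0.085     ]
[ 0.14015389 -0.53132751  0.23060092] [[ 0.97  0.25 -0.  ]
 [ 0.25 -0.97  0.  ]
 [ 0.   -0.   -1.  ]]
```

```bash
cat >>h.py <<'E'
BX,BY,T=.5666,.0425,.0495
def bw(x,y,z): return np.array([BX+np.cos(T)*x-np.sin(T)*y,BY+np.sin(T)*x+np.cos(T)*y,z])
def wb(P): d=np.array(P)[:2]-[BX,BY];return np.array([np.cos(T)*d[0]+np.sin(T)*d[1],-np.sin(T)*d[0]+np.cos(T)*d[1],P[2]])
D=down(T+np.pi/2)
def st(l=""):
    s=observe();print(l,round(s["time_s"],2),"tcp_b",wb(s["position"]).round(4),"F",np.round(s["ft_force"],1),"w",round(s["width"],3),"grip",round(s["grip_force"],1));return s
def snap(n):
    s=observe();im=get_image("wrist");cv2.imwrite(f"pics/{n}.png",im[:,:,::-1]);return s
E
python3 - <<'E'
from h import *
effector.gripper_close(30)
env.reach(bw(-.085,.029,.16),D);st("above")
env.line_to(bw(-.085,.029,.052),rate=.12);st("down")
env.line_to(bw(-.085,-.005,.052),rate=.05);st("slid")
print(env.line_to(bw(-.085,-.065,.052),rate=.015,contact_N=14));st("snug")
snap("w1")
E
```

```text
above 3.33 tcp_b [-0.0847  0.0283  0.1601] F [-0.6 -0.7  0.6] w 0.001 grip 0.0
down 4.38 tcp_b [-0.0844  0.0289  0.0525] F [ 0.1 -0.8  0.4] w 0.005 grip 0.0
slid 5.21 tcp_b [-0.0848 -0.0054  0.052 ] F [-0.1  2.1  0.5] w -0.002 grip 0.8
True
snug 7.54 tcp_b [-0.0855 -0.0378  0.0516] F [0.  1.5 1.1] w 0.005 grip 0.5
```

View pics/w1.png

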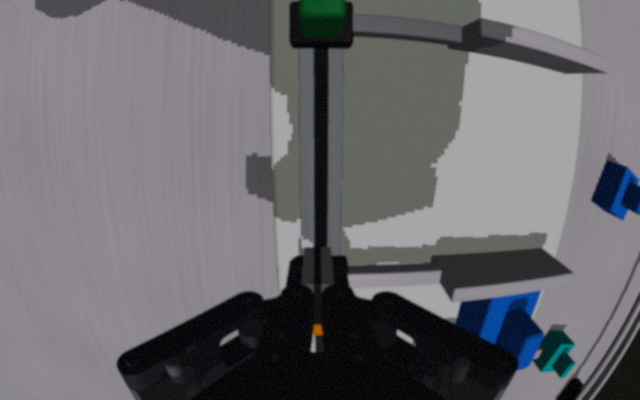

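The wrist view shows the orange blade at about (500,275) against the blue block at (500,320), and the green stop still away at (322,15). I push again to confirm, then look down on the gap.

```bash
python3 - <<'E'
from h import *
print(env.line_to(bw(-.085,-.065,.052),rate=.015,contact_N=16));st("snug2")
env.line_to(bw(-.085,-.010,.052),rate=.1)
env.line_to(bw(-.085,-.010,.14),rate=.15)
env.reach(bw(.045,-.13,.17),D);effector.gripper_open();s=st("view")
snap("w2")
t=get_image("top");cv2.imwrite("pics/top2.png",cv2.resize(t[150:270,215:370,::-1],None,fx=5,fy=5,interpolation=cv2.INTER_CUBIC))
E
```

```text
True
snug2 8.28 tcp_b [-0.0863 -0.0378  0.0511] F [-0.2  2.1  0.2] w 0.001 grip 0.7
view 10.97 tcp_b [ 0.045 -0.13   0.17 ] F [ 0.1 -0.  -0. ] w 1.0 grip 0.0
```

View pics/w2.png

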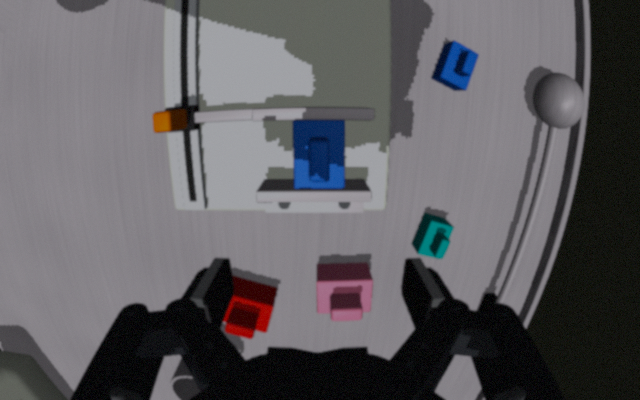

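The picture shows the block between the orange blade (row about 113) and the fence (row about 188), with the tab near (319,158). I enlarge it to measure the tab.

```bash
python3 -c "
import cv2
im=cv2.imread('pics/w2.png')[95:205,245:385]
cv2.imwrite('pics/w2c.png',cv2.resize(im,None,fx=5,fy=5,interpolation=cv2.INTER_CUBIC))"
```

```text
(no output)
```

View pics/w2c.png

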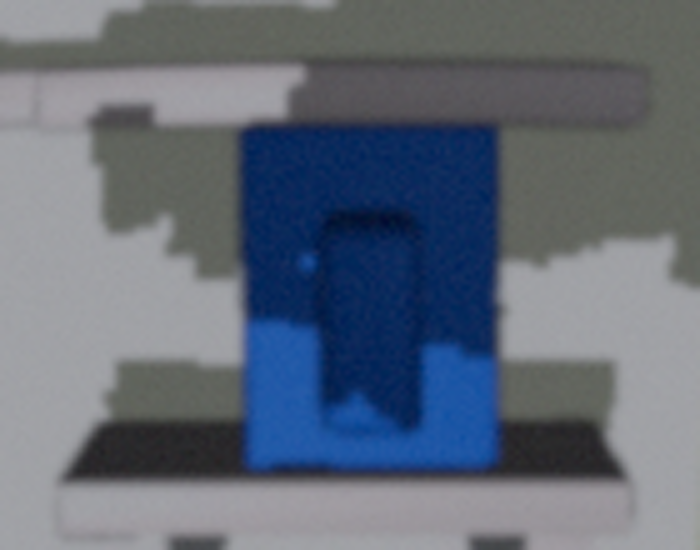

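The block is square to the tool and snug, with both faces touching. The tab top centre is at crop (371,333). Next I grasp and step it over.

```bash
python3 - <<'E'
from h import *
s=st();f=lambda c:(c[0]/5+245,c[1]/5+95)
tab=wb(wray(f((371,333)),.086,s));gs=[wb(wray(f(c),.055,s)).round(4) for c in[(245,470),(498,470),(498,128),(245,128)]];print(tab,gs)
of=wb(wray(f((450,66)),.060,s));print("orange back top edge",of)
x,y=tab[:2]
env.reach(bw(x,y,.13),D)
print(env.line_to(bw(x,y,.059),rate=.08,contact_N=6));st("at")
effector.gripper_close(40);st("grip")
env.line_to(bw(x,y,.150),rate=.06);st("lift")
snap("w3")
E
```

```text
11.07 tcp_b [ 0.045  -0.1301  0.17  ] F [ 1.1 -0.6 -0.2] w 0.999 grip 0.0
[ 0.04613658 -0.09263985  0.086     ] [array([ 0.0246, -0.1227,  0.055 ]), array([ 0.0684, -0.1227,  0.055 ]), array([ 0.0673, -0.0638,  0.055 ]), array([ 0.0256, -0.0638,  0.055 ])]
orange back top edge [ 0.05898969 -0.05348008  0.06      ]
False
at 12.45 tcp_b [ 0.0466 -0.0928  0.0595] F [-0.1  0.3 -0.5] w 1.0 grip 0.0
grip 13.08 tcp_b [ 0.0464 -0.0927  0.0592] F [-0.1 -0.4  1.9] w 0.183 grip 39.8
lift 14.75 tcp_b [ 0.0459 -0.0926  0.1495] F [ 0.2 -0.5 -1.5] w 0.181 grip 39.5
```

View pics/w3.png

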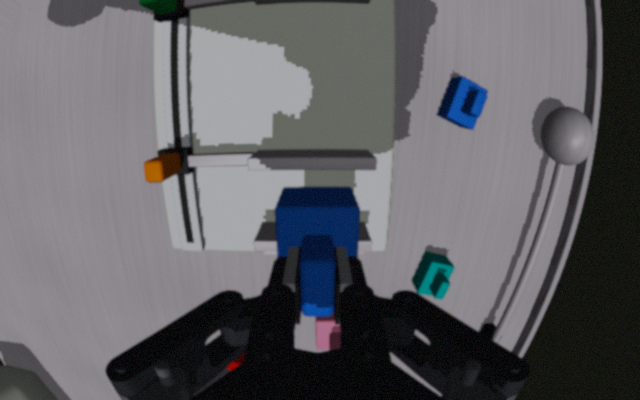

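The block is held upright and the orange blade is in place at row 160. Next I set it down beyond the orange stop and slide green up to 2 mm short of snug.

```bash
python3 - <<'E'
from h import *
x,y=.0461,-.0927
env.line_to(bw(x,y+.077,.150),rate=.12)
env.line_to(bw(x,y+.077,.068),rate=.08)
print(env.line_to(bw(x,y+.077,.0585),rate=.02,contact_N=4));st("down")
effector.gripper_open();st("rel")
env.line_to(bw(x,y+.077,.15),rate=.15)
effector.gripper_close(30)
env.reach(bw(-.085,.127,.13),D)
env.line_to(bw(-.085,.127,.052),rate=.12);st("green side")
env.line_to(bw(-.085,.060,.052),rate=.07)
print(env.line_to(bw(-.085,.0345,.052),rate=.02,contact_N=8));st("near")
t=get_image("top");cv2.imwrite("pics/top4.png",cv2.resize(t[150:270,215:370,::-1],None,fx=5,fy=5,interpolation=cv2.INTER_CUBIC))
E
```

```text
True
down 17.23 tcp_b [ 0.0463 -0.0157  0.0592] F [ 0.8 -1.3  4.6] w 0.177 grip 40.2
rel 17.91 tcp_b [ 0.0451 -0.0156  0.0583] F [-0.4 -0.4 -0.2] w 1.001 grip 0.0
green side 21.03 tcp_b [-0.0842  0.1267  0.0523] F [0.2 0.3 1.5] w -0.0 grip 0.0
False
near 23.57 tcp_b [-0.0853  0.0354  0.0518] F [-1.   4.6 -0.7] w -0.001 grip 2.7
```

```bash
python3 - <<'E'
from h import *
def avg(l):
    P=[];F=[]
    for _ in range(8): env.dwell(.03);s=observe();P.append(wb(s["position"]));F.append(s["ft_force"])
    print(l,np.mean(P,0).round(4),np.std(P,0).round(4),np.mean(F,0).round(2),round(s["time_s"],1))
avg("start")
for yt in(.0335,.0329,.0324,.0320):
    c=env.line_to(bw(-.085,yt,.052),rate=.004,contact_N=4.0);s=observe();print(yt,c);avg("")
    if c:break
cv2.imwrite("pics/top5.png",cv2.resize(get_image("top")[150:270,215:370,::-1],None,fx=5,fy=5,interpolation=cv2.INTER_CUBIC))
E
```

```text
start [-0.0853  0.0354  0.0518] [0. 0. 0.] [ 0.24  5.4  -0.75] 23.9
0.0335 False
 [-0.0853  0.0344  0.0518] [0. 0. 0.] [-0.18  5.58 -0.44] 24.6
0.0329 False
 [-0.0853  0.0338  0.0518] [0. 0. 0.] [ 0.45  5.69 -0.55] 25.1
0.0324 False
 [-0.0853  0.0334  0.0518] [0. 0. 0.] [ 0.48  5.63 -0.3 ] 25.7
0.032 False
 [-0.0853  0.033   0.0518] [0. 0. 0.] [ 0.59  5.6  -0.72] 26.2
```

View pics/top5.png

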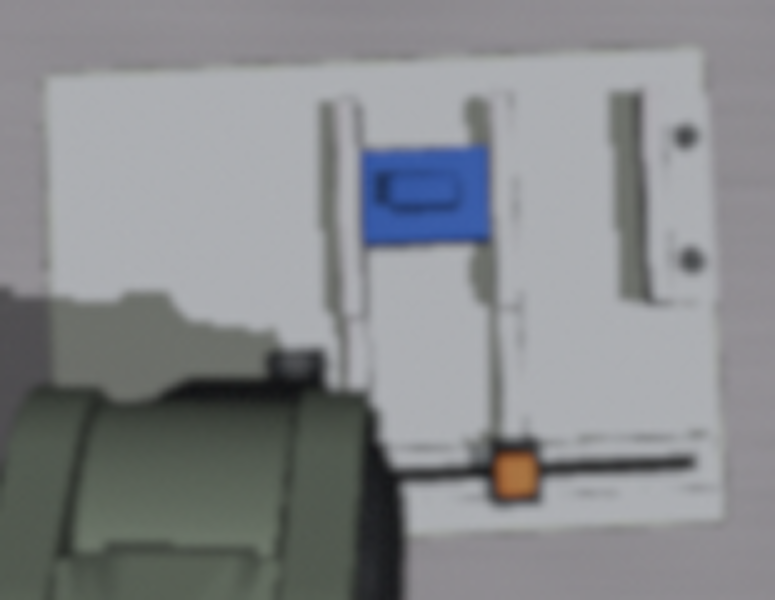

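The block stands between green (blade near column 350) and orange (near column 500), with the force still at the green stop's friction level of 5.6 N. I continue in small steps until it rises.

```bash
python3 - <<'E'
from h import *
def avg():
    P=[];F=[]
    for _ in range(6): env.dwell(.02);s=observe();P.append(wb(s["position"]));F.append(s["ft_force"])
    f=np.mean(F,0);print(np.mean(P,0).round(5),f.round(2),round(s["time_s"],1));return f[1]
for yt in np.arange(.0318,.0297,-.0002):
    c=env.line_to(bw(-.085,yt,.052),rate=.003,contact_N=3);print(round(yt,4),c,end=" ")
    if avg()>7 or c:break
E
```

```text
0.0318 False [-0.0853   0.03279  0.05177] [ 0.19  5.81 -0.7 ] 26.6
0.0316 False [-0.08529  0.03259  0.05177] [ 0.48  6.15 -0.64] 26.9
0.0314 False [-0.08529  0.03239  0.05177] [ 0.65  5.52 -0.6 ] 27.3
0.0312 False [-0.0853   0.03219  0.05176] [ 0.57  5.64 -0.82] 27.6
0.031 False [-0.08529  0.03199  0.05178] [ 0.53  5.37 -0.44] 28.0
0.0308 False [-0.08529  0.0318   0.05177] [ 0.41  5.84 -0.82] 28.3
0.0306 False [-0.08528  0.0316   0.05177] [ 0.28  5.65 -0.7 ] 28.7
0.0304 False [-0.0853   0.03158  0.05176] [ 0.51  6.62 -0.64] 29.0
0.0302 False [-0.08529  0.03157  0.05179] [ 0.23  6.89 -0.73] 29.4
0.03 False [-0.08529  0.03155  0.05178] [-0.    7.98 -0.35] 29.7
```

Firm contact: the force rises while nothing moves. I retreat and verify.

```bash
python3 - <<'E'
from h import *
env.line_to(bw(-.085,.065,.052),rate=.06)
env.line_to(bw(-.085,.065,.17),rate=.15)
env.reach(bw(.02,-.09,.19),D);st()
snap("w6")
im=cv2.imread("pics/w6.png")[20:220,150:410]
cv2.imwrite("pics/w6c.png",cv2.resize(im,None,fx=3,fy=3,interpolation=cv2.INTER_CUBIC))
E
```

```text
32.17 tcp_b [ 0.0187 -0.089   0.1889] F [-0.4  0.4  0. ] w -0.004 grip 0.0
```

View pics/w6c.png

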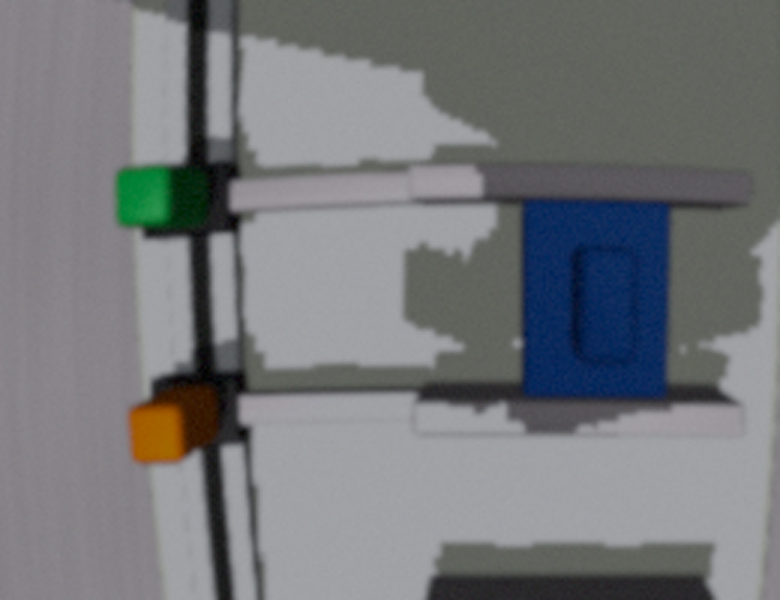

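The block stands square and snug between the green blade (row 200) and the orange blade (row 398), and the robot is clear.

```bash
python3 -c "
from workcell import *
print(workorder.sign_off())"
```

```text
the job is handed in; nothing more can be done
None
```

I handed the job in at about 32 s: the orange stop was set snug with the block against the fence, then the block was moved over and the green stop closed up to it. The block is standing in the second gap, push forces suggest the orange stop did not shift, and the bottle, mug and jar were not touched.

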